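# Load the sugar carton into the breakfast caddy and slide its transport lock shut

## Task

Slide the blue lock of the white breakfast caddy fully open, to its stop at the red dot, then stand the tipped-over sugar carton upright on the worktop and let go of it. Take it again, put it upright into the caddy's empty bay, let go, and slide the lock over it, fully home to its stop at the green dot. Leave the mug, the shaker and the glass where they are.

Things in the scene. Friction and masses are not known exactly. Their poses are not given: they have to be found in the camera images.
- carton: Cream-white sugar carton, 38 x 64 x 88 mm (its x, y, z), 0.08 to 0.17 kg. Origin at the centre of its underside, z from the underside to its top, x across the thin way. At the start it lies tipped over on its narrow 38 mm side (its y is vertical, its z level), 64 mm high, its top end towards the robot's right (-y) within 30 degrees.
- caddy: White caddy, fixed, 150 x 244 mm (its x, y). Origin at the centre of its underside; x to its rear, y along the lock rail, z up. Base 6 mm thick. The rear wall (12 mm thick, centre x = +62 mm) is 95 mm high; the lock slides on top of it between two grey stop blocks (tops 106 mm high, each with a coloured dot: green at the +y end, red at the -y end). Beside the bay, at -y, lies a flat tray 19 mm high with a tin and a teaspoon in it (parts of the caddy).
- bay (a point): Centre of the floor of the empty bay, 6 mm above the worktop, at caddy x = -25, y = +62 mm; axes as the caddy's. The bay is open on top, 78 mm (x) by 50 mm (y) inside, walls 4 mm thick, their top 30 mm above this point. The carton fits with its 38 mm along y, either way round.
- lock_grip (a point): Middle of the lock's blue upright grip, 124 mm above the worktop; axes as the caddy's. The grip is 30 mm (x) by 14 mm (y), from 16 mm below to 13 mm above this point. It stands on a saddle 40 mm long (y). A flat arm 24 mm wide reaches 106 mm from it to -x, 102 to 108 mm above the worktop, over the standing carton when the lock is shut.
- lock (a joint): Travel of the lock, m: 0 = locked, at its stop at the green dot, arm over the bay; 0.10 = fully open, at its stop at the red dot. It opens along the caddy's -y, stays where it is left, and needs about 1.5 N to slide.
- mug: Small green mug with a handle, 65 x 94 x 52 mm, upright. Origin at the centre of its underside. Bystander.
- shaker: Salt shaker, 44 mm wide, 90 mm high, upright. Origin at the centre of its underside. Bystander.
- glass: Small glass standing upside down, 48 mm wide, 61 mm high. Origin at the centre of its underside. Bystander.
Not all that is in view belongs to the job. Leave any turquoise look-alike of the carton alone.

How it is judged:
By the outcome, as a careful person would: the job done as asked, in the order asked, and still so for the second after the job is handed in, with the robot touching nothing.
It also fails if it takes over 70 s, if anything falls off the work surface, if the arm or the gripper's body presses on something with over 40 N, if the wrist force passes 120 N, or if a joint passes its speed limit or range.

## Robot

A 7-joint arm with a two-finger parallel gripper is mounted at the origin on a cart in front of the work surface, level with it; the furniture and walls round the work are solid. World frame = base frame: x ahead of the robot, y to its left, z up, the work surface at z = 0. Lengths are in m, angles in degrees, forces in N, time in s.
With the tool pointing down it reaches from about 0.425 to 0.875 m from the base axis. Payload 4.7 kg.
Tool frame: the origin (TCP) lies between the finger pads; the fingertips stand 17 mm ahead of it and the grasp point (between the pads) lies 2 mm behind it; z points along the fingers, y is the line along which they close (so a half turn about z gives the same grasp; the last joint's range is limited). The gripper opens to 87 mm and grips with 3 to 60 N. Pads are 19 mm wide; open, the fingers measure 117 mm over their backs; the gripper's body (75 mm by 190 mm) begins 51 mm behind the grasp point.
Start: joints at [-69.551, 18.392, -4.016, 83.108, 1.295, 78.541, -3.26], TCP at [0.219, 0.612, 0.24] pointing down, gripper open.
Joint ranges: [-163.93, 163.93], [-17.29, 119.83], [-79.2, 71.16], [3.27, 140.29], [-89.18, 269.18], [5.43, 117.66], [-154.24, 154.24]. Speed limits (degrees/s): [147.25, 147.25, 180, 180, 180, 180, 180].

## Interface

Orientations are given as [roll, pitch, yaw] about the fixed x, y, z axes, in that order (R = Rz(yaw) Ry(pitch) Rx(roll)).
In Python, from cell import env, cams gives the robot as it stands.
- The arm moves only by the shell command python3 -m pendant 'ROWS' [FORCE]. ROWS is JSON, a list of rows, each an object of numbers: "tx", "ty", "tz": the shift along the tool's x, y, z each as a share of 0.05 m, from -1 to 1; "spin": the turn about the tool's z as a share of 4 degrees, from -1 to 1; "claw": the closure, from 0 (fully open) to 1 (shut). A call has 1 to 10 rows; each row shifts and turns the commanded pose from where the row before left it, along the tool's axes as they then stand; what a row does not reach is not made up. A row lasts 1/8 s, in which the tool goes at most 62.5 mm and 10.7 degrees, less where a joint would pass 70% of its speed; a pose out of reach is approached as far as the arm can. A call with a number of a shift or a turn outside -1 to 1 is refused whole. A call with a gripper value outside its range is refused whole. The fingers move at their own pace and stop on an object; FORCE is the grip in N (left out, the last holds). Time passes only in rows, so rows that do not move let the fingers close. It gives the time, the measured TCP pose, the force, the opening and the grip force at its end, in the units of the state.
- env.get_obs(): the state, without advancing time (a new reading comes with each control period).
- cams.read_camera(name): name is "scene" or "side" or "wrist"; returns the picture (420x560x3 uint8, red, green, blue); there is no depth.
- cams.camera_info(name): a dict with "fx", "fy", "cx", "cy" (pixels), "k1" (the pictures are not rectified: a ray, as slopes to the right and down, at radius r is drawn at 1 + k1 r^2 times it, then the intrinsics apply), "rvec" (rotation vector, rad) and "tvec" (3), from world to camera coordinates, as OpenCV has them. Camera axes: x right, y down, z forward; pixel columns grow to the right and rows downward; lengths in m; the calibration is good to about 2 mm. A picture is of the moment at which its call begins: read the wrist's pose just before it. camera_info takes no time and is no camera call; for the wrist camera it gives the pose at the moment of the call.
- env.sign_off(): hands the job in; it is judged then, once.
The state is a dict: "time_s": time; "qpos": joint angles; "joint_velocities": joint speeds; "effort": joint torques, N m; "tool_pos": TCP position; "tool_rot": TCP orientation; "force": force on the tool from outside, world axes, zero at the start; "wrist_torque": the same for the moment, N m; "grip_width": finger opening in m; "grasp_force": force on a finger pad.
Only numpy, scipy, OpenCV 4.12 (cv2) and the standard library are available. Lean on these libraries where they do the work, as an engineer would, in place of code of your own. Each camera call takes 0.05 s, during which the arm holds its last target. There are 200 camera calls.

## Working session

There is one attempt and no reset: what is moved stays moved. The work goes in short steps, Python scripts to look and compute and a shell command to move; the robot and the scene stay as the last step left them, time stands still between calls to the robot, and variables do not carry over. Pictures are saved under pics/ and viewed, at most 10 in all, crops included, and the job is handed in when it is done.

```bash
ls; mkdir -p pics; cat > h.py <<'E'
import numpy as np, cv2
from cell import env, cams
from scipy.spatial.transform import Rotation as R
def snap(n,f):
    i=cams.camera_info(n); im=cams.read_camera(n); cv2.imwrite(f'pics/{f}.png',im[:,:,::-1]); return im,i
def ray(i,u,v):
    K=np.array([[i['fx'],0,i['cx']],[0,i['fy'],i['cy']],[0,0,1.]])
    p=cv2.undistortPoints(np.array([[[u,v]]],float),K,np.array([i['k1'],0,0,0.]))[0,0]
    M=R.from_rotvec(np.ravel(i['rvec'])).as_matrix(); t=np.ravel(i['tvec'])
    d=M.T@np.array([p[0],p[1],1]); return -M.T@t,d/np.linalg.norm(d)
def onz(i,u,v,z):
    c,d=ray(i,u,v); return c+d*(z-c[2])/d[2]
def tri(a,b):
    (c1,d1),(c2,d2)=a,b
    s=np.linalg.lstsq(np.c_[d1,-d2],c2-c1,rcond=None)[0]
    p,q=c1+d1*s[0],c2+d2*s[1]; return (p+q)/2,np.linalg.norm(p-q)
def proj(i,P):
    K=np.array([[i['fx'],0,i['cx']],[0,i['fy'],i['cy']],[0,0,1.]])
    return cv2.projectPoints(np.array(P,float).reshape(-1,1,3),np.ravel(i['rvec']).astype(float),np.ravel(i['tvec']).astype(float),K,np.array([i['k1'],0,0,0.]))[0][:,0]
E
python3 - <<'E'
from h import *
a,i=snap('scene','s0'); b,j=snap('side','d0'); 
print(i,j,env.get_obs())
E
```

```text
pics
{'fx': 466.43224585633106, 'fy': 466.43224585633106, 'cx': 282.87488525605164, 'cy': 209.38121258121078, 'k1': -0.16472969412528687, 'rvec': array([ 2.31138134, -0.81027351,  0.30818652]), 'tvec': array([-0.38194267,  0.32211833,  1.03405336])} {'fx': 427.98432429651007, 'fy': 427.98432429651007, 'cx': 279.37921386867123, 'cy': 210.07474287296165, 'k1': -0.04735989875777858, 'rvec': array([ 0.12386714,  2.59814645, -1.72728842]), 'tvec': array([0.51279912, 0.06843545, 1.03730007])} {'time_s': 0.1, 'qpos': array([-69.55141454,  18.43437121,  -4.01778957,  83.16843683,
         1.29355194,  78.54050015,  -3.25880701]), 'joint_velocities': array([ 0.00458212, -0.09162178,  0.02417538, -0.27608286, -0.02480739,
        0.00982145,  0.10296692]), 'effort': array([ 2.44359981e-04, -4.92571807e+01, -4.05347329e-01, -3.13395989e+01,
       -6.39188569e-02,  3.95436853e-02,  9.41457370e-05]), 'tool_pos': array([0.21833481, 0.61173532, 0.23857156]), 'tool_rot': array([-1.79901853e+02,  3.34248596e-03,  1.60364070e+02]), 'force': array([-0.47516788,  0.43210667, -0.74381404]), 'wrist_torque': array([-0.00332402, -0.00828095, -0.00924969]), 'grasp_force': 0.0, 'grip_width': 0.08660008997223603}
```

View pics/s0.png

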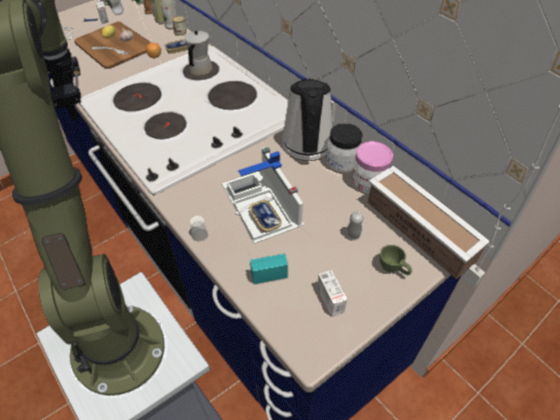

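View pics/d0.png

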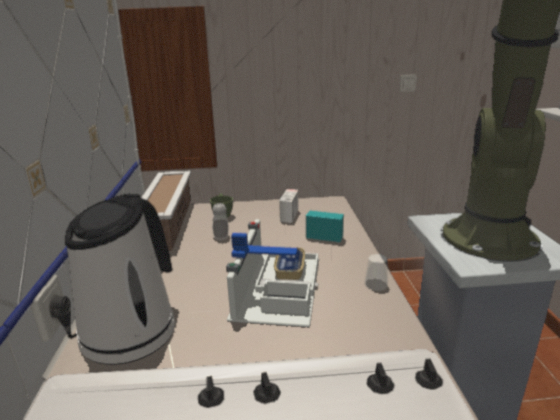

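The carton candidates are the cream-white box at scene (333,293) / side (289,206) and the turquoise box at scene (269,269) / side (325,227). The white salt/glass item is at scene (198,228). By the description the cream-white one is the carton. The caddy is at scene (265,205), with the blue lock grip at (273,157). A close crop will check this.

```bash
python3 - <<'E'
from h import *
a=cv2.imread('pics/s0.png'); b=cv2.imread('pics/d0.png')
def c(im,x,y,w,h,W,H): return cv2.resize(im[y:y+h,x:x+w],(W,H),interpolation=cv2.INTER_CUBIC)
top=np.hstack([c(a,220,140,100,100,400,400),c(b,215,215,110,110,400,400)])
bot=np.hstack([c(a,300,260,80,60,267,200),c(b,265,180,80,60,267,200),c(a,180,205,80,60,266,200)])
cv2.imwrite('pics/c0.png',np.vstack([top,bot]))
E
```

```text
(no output)
```

View pics/c0.png

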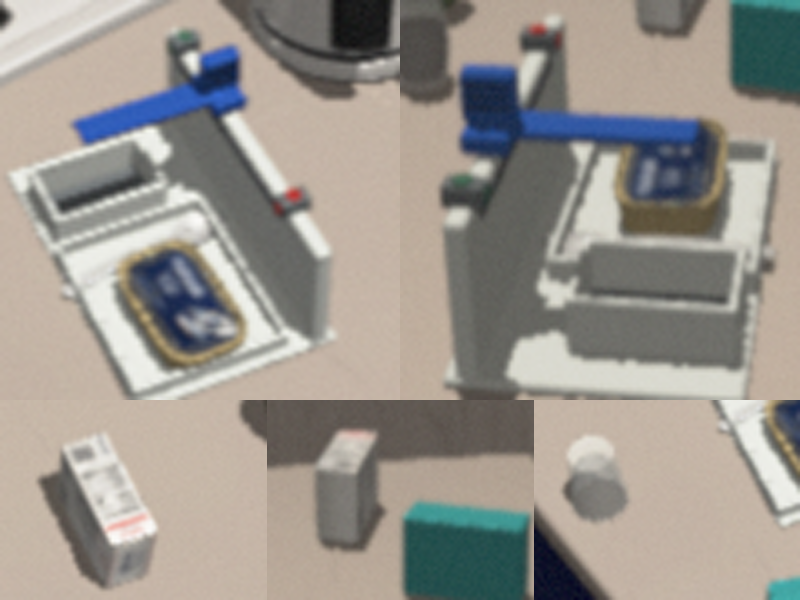

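The crops confirm it. The cream carton lies with its pink-striped end towards -y (scene about (340,296)). The lock grip is at scene (274,159) / side (240,242), the green dot at scene (266,149) and the red dot at (293,189). The turquoise box is a decoy and the clear glass is at scene (198,228). Next I triangulate.

```bash
python3 - <<'E'
from h import *
i=cams.camera_info('scene'); j=cams.camera_info('side')
S=lambda u,v:(220+u/4,140+v/4); D=lambda u,v:(215+(u-400)*.275,215+v*.275)
C=lambda u,v:(300+u*.3,260+(v-400)*.3); E=lambda u,v:(265+(u-267)*.3,180+(v-400)*.3)
for n,s,d in [('green',S(184,38),D(466,183)),('red',S(292,196),D(536,31)),('grip',S(219,74),D(490,98)),('armtip',S(80,130),D(695,131)),
 ('carton near +y top, left',C(62,442),E(363,468)),('carton +y right',C(104,433),E(318,463)),
 ('-y right',C(157,525),E(341,430)),('-y left',C(112,545),E(378,432)),
 ('bay fl',S(34,183),D(742,250)),('bay rear',S(148,138),D(580,243)),('bay nearfront',S(55,222),D(742,250)),]:
    print(n,np.round(s),np.round(d),*np.round(tri(ray(i,*s),ray(j,*d)),4))
for p in [(62,442),(104,433),(157,525),(112,545)]: print(onz(i,*C(*p),.064).round(4))
for p in [(318,463),(363,468),(378,432),(341,430)]: print(onz(j,*E(*p),.064).round(4))
E
```

```text
Traceback (most recent call last):
ValueError: setting an array element with a sequence. The requested array has an inhomogeneous shape after 1 dimensions. The detected shape was (2,) + inhomogeneous part.
```

```bash
python3 - <<'E'
from h import *
i=cams.camera_info('scene'); j=cams.camera_info('side')
S=lambda u,v:(220+u/4,140+v/4); D=lambda u,v:(215+(u-400)*.275,215+v*.275)
C=lambda u,v:(300+u*.3,260+(v-400)*.3); E=lambda u,v:(265+(u-267)*.3,180+(v-400)*.3)
for n,s,d in [('green',S(184,38),D(466,183)),('red',S(292,196),D(536,31)),('grip',S(219,74),D(490,98)),('armtip',S(80,130),D(695,131)),
 ('carton near +y top, left',C(62,442),E(363,468)),('carton +y right',C(104,433),E(318,463)),
 ('-y right',C(157,525),E(341,430)),('-y left',C(112,545),E(378,432))]:
    p,e=tri(ray(i,*s),ray(j,*d)); print(n,p.round(4),round(e,4))
for p in [(62,442),(104,433),(157,525),(112,545)]: print(onz(i,*C(*p),.064).round(4))
for p in [(318,463),(363,468),(378,432),(341,430)]: print(onz(j,*E(*p),.064).round(4))
for z in (0,): print([ (n,onz(i,*q,z).round(3)) for n,q in dict(mug=(392,262),shaker=(355,236),glass=(199,235),dec=(270,280)).items()])
E
```

```text
green [0.6117 0.2318 0.1036] 0.0026
red [0.5738 0.0634 0.1045] 0.0003
grip [0.599  0.1736 0.1187] 0.001
armtip [0.4977 0.1991 0.1066] 0.0034
carton near +y top, left [ 0.4668 -0.1566  0.0663] 0.0091
carton +y right [ 0.4986 -0.1699  0.0662] 0.0031
-y right [ 0.4745 -0.2481  0.0653] 0.0066
-y left [ 0.4423 -0.2398  0.064 ] 0.0033
[ 0.4728 -0.1558  0.064 ]
[ 0.5014 -0.169   0.064 ]
[ 0.4787 -0.248   0.064 ]
[ 0.444 -0.24   0.064]
[ 0.4969 -0.1736  0.064 ]
[ 0.4624 -0.1575  0.064 ]
[ 0.441  -0.2379  0.064 ]
[ 0.4715 -0.2475  0.064 ]
[('mug', array([ 0.674, -0.223,  0.   ])), ('shaker', array([ 0.659, -0.101, -0.   ])), ('glass', array([0.331, 0.165, 0.   ])), ('dec', array([ 0.394, -0.067,  0.   ]))]
```

```bash
python3 - <<'E'
from h import *
i=cams.camera_info('scene'); j=cams.camera_info('side')
for u,v in [(287,143),(300,154),(326,157),(345,168),(356,188)]: print('sc',onz(i,u,v,0).round(3))
for u,v in [(78,340),(125,356),(174,330)]: print('sd',onz(j,u,v,0).round(3))
print('kettle top',tri(ray(i,311,86),ray(j,103,213)))
for u,v in [(288,277),(250,283),(252,262),(287,256)]:
  print('decoy',onz(i,u,v,0.0).round(3),onz(i,u,v,.064).round(3))
# tool-frame shift to lock grip hover
o=env.get_obs(); M=R.from_euler('xyz',o['tool_rot'],degrees=True).as_matrix()
print(M.round(3), M.T@(np.array([.575,.165,.25])-o['tool_pos']))
w=cams.camera_info('wrist'); Mw=R.from_rotvec(w['rvec']).as_matrix(); c=-Mw.T@w['tvec']
print('wristcam in tool',M.T@(c-o['tool_pos']),'axis',M.T@Mw.T@[0,0,1],w['fx'])
E
```

```text
sc [0.754 0.309 0.   ]
sc [0.753 0.243 0.   ]
sc [0.808 0.181 0.   ]
sc [0.821 0.108 0.   ]
sc [0.787 0.026 0.   ]
sd [ 0.885  0.278 -0.   ]
sd [0.792 0.326 0.   ]
sd [0.721 0.267 0.   ]
kettle top (array([0.80280175, 0.26101143, 0.22559949]), np.float64(0.0030775303319304018))
decoy [ 0.435 -0.089  0.   ] [ 0.408 -0.12   0.064]
decoy [ 0.35  -0.043  0.   ] [ 0.329 -0.078  0.064]
decoy [0.391 0.005 0.   ] [ 0.368 -0.033  0.064]
decoy [ 0.474 -0.037  0.   ] [ 0.445 -0.072  0.064]
[[-0.942  0.336 -0.001]
 [ 0.336  0.942 -0.002]
 [-0.    -0.002 -1.   ]] [-0.48604662 -0.30092079 -0.01088463]
wristcam in tool [ 0.08138327  0.00022628 -0.14423076] axis [-2.93358670e-01  4.93318367e-04  9.56002326e-01] 311.6072590664665
```

```bash
python3 -m pendant '[{"tx":-0.5,"ty":-0.3},{"tx":-0.9,"ty":-0.55},{"tx":-0.95,"ty":-0.6},{"tx":-0.95,"ty":-0.6},{"tx":-0.95,"ty":-0.6},{"tx":-0.95,"ty":-0.6},{"tx":-0.95,"ty":-0.6},{"tx":-0.95,"ty":-0.6},{"tx":-0.95,"ty":-0.6},{"tx":-0.95,"ty":-0.6}]'
python3 -m pendant '[{"tx":-0.7,"ty":-0.4,"claw":0.3},{"spin":-0.9},{"spin":-0.9},{},{}]'
python3 - <<'E'
from h import *
snap('wrist','w1'); print(env.get_obs()['tool_pos'],env.get_obs()['tool_rot'])
E
```

```text
[0.21837514 0.6117985  0.23872808] [-1.79916364e+02  4.42768353e-03  1.60362201e+02]invalid input at $[0]: expected keys tx, ty, tz, spin, claw
invalid input at $[0]: expected keys tx, ty, tz, spin, claw
```

View pics/w1.png

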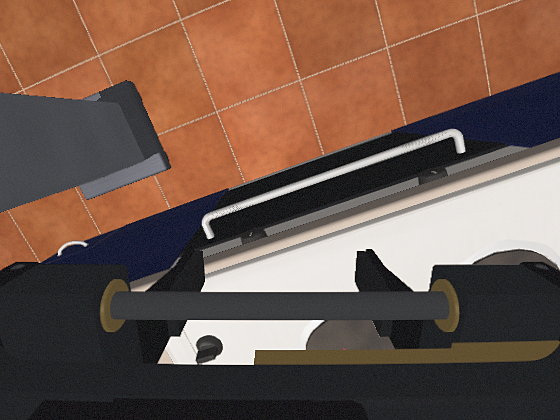

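The call was refused because every row needs all five keys. The wrist view, from the start pose, shows only the floor and the hob. Retyping the rows.

```bash
python3 -m pendant '[{"tx":-0.5,"ty":-0.3,"tz":0,"spin":0,"claw":0},{"tx":-0.9,"ty":-0.55,"tz":0,"spin":0,"claw":0},{"tx":-0.95,"ty":-0.6,"tz":0,"spin":0,"claw":0},{"tx":-0.95,"ty":-0.6,"tz":0,"spin":0,"claw":0},{"tx":-0.95,"ty":-0.6,"tz":0,"spin":0,"claw":0},{"tx":-0.95,"ty":-0.6,"tz":0,"spin":0,"claw":0},{"tx":-0.95,"ty":-0.6,"tz":0,"spin":0,"claw":0},{"tx":-0.95,"ty":-0.6,"tz":0,"spin":0,"claw":0},{"tx":-0.95,"ty":-0.6,"tz":0,"spin":0,"claw":0},{"tx":-0.95,"ty":-0.6,"tz":0,"spin":0,"claw":0}]'
python3 -m pendant '[{"tx":-0.7,"ty":-0.4,"tz":0,"spin":0,"claw":0.3},{"tx":0,"ty":0,"tz":0,"spin":-0.9,"claw":0.3},{"tx":0,"ty":0,"tz":0,"spin":-0.9,"claw":0.3},{"tx":0,"ty":0,"tz":0,"spin":0,"claw":0.3},{"tx":0,"ty":0,"tz":0,"spin":0,"claw":0.3}]'
python3 - <<'E'
from h import *
snap('wrist','w2'); print(env.get_obs()['tool_pos'],env.get_obs()['tool_rot'])
E
```

```text
time_s: 1.4
tool_pos: [0.5482, 0.1934, 0.2395]
tool_rot: [180.0, -0.0, 160.4]
force: [0.8, 0.6, 1.2]
grip_width: 0.0871
grasp_force: 0.0
time_s: 2.02
tool_pos: [0.5735, 0.1644, 0.2394]
tool_rot: [-180.0, -0.0, 167.5]
force: [0.2, 0.3, -0.8]
grip_width: 0.0615
grasp_force: 0.0
[0.57347988 0.16440147 0.23950507] [ 1.79999374e+02 -5.73168409e-03  1.67528543e+02]
```

View pics/w2.png

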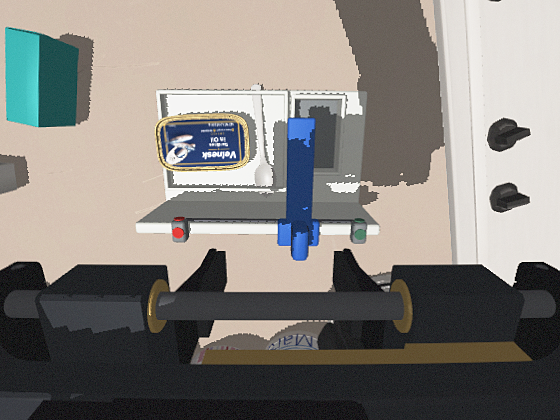

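Wrist view: red dot (180,231), green dot (359,230), blue grip (300,245), and the bay at about (318,133), partly under the lock arm. Measuring.

```bash
cat >> h.py <<'E'
def blob(im,lo,hi,roi=None):
    hsv=cv2.cvtColor(im,cv2.COLOR_RGB2HSV); m=cv2.inRange(hsv,lo,hi)
    if roi: z=np.zeros_like(m); x0,y0,x1,y1=roi; z[y0:y1,x0:x1]=m[y0:y1,x0:x1]; m=z
    return m
E
python3 - <<'E'
from h import *
i=cams.camera_info('wrist'); im=cv2.imread('pics/w2.png')[:,:,::-1].copy()
def cen(m): M=cv2.moments(m,True); return M['m10']/M['m00'],M['m01']/M['m00']
r=cen(blob(im,(0,150,90),(8,255,255),(165,215,195,245))); g=cen(blob(im,(50,60,30),(85,255,255),(345,215,375,245)))
P,Q=onz(i,*r,.1065),onz(i,*g,.1065); e=(Q-P)/np.linalg.norm(Q-P); ey=e[:2]; ex=np.array([ey[1],-ey[0]])
print(r,g,P,Q,np.linalg.norm(Q-P),'yaw',np.degrees(np.arctan2(-ey[0],ey[1])))
# blue arm edges rows 125-215 & grip tip
b=blob(im,(105,120,60),(125,255,255),(270,100,330,270))
for row in (130,150,170,190,205,225,238,245,252,256):
    x=np.flatnonzero(b[row]); a,c=x[0],x[-1]+1; print(row,a,c,[round(float((onz(i,u,row,z)-P)[:2]@ey),4) for u in(a,c) for z in (.108,.137)],round(float((onz(i,.5*(a+c),row,.137)-P)[:2]@ex),4))
rows=np.flatnonzero(b.any(1)); print(rows[0],rows[-1])
for n,(u,v,z) in dict(c1=(157,90,.006),c2=(367,93,.006),rl=(137,234,.095),rr=(379,233,.095)).items():
    d=(onz(i,u,v,z)-P)[:2]; print(n,d@ex,d@ey)
gy=cv2.cvtColor(im,cv2.COLOR_RGB2GRAY)
print('row130',gy[130,312:372].tolist()); print('col325',gy[88:185,325].tolist())
E
```

```text
(177.86725663716814, 229.97345132743362) (359.6666666666667, 230.4090909090909) [0.57143091 0.06678886 0.1065    ] [0.60910672 0.23501519 0.1065    ] 0.17239363002436683 yaw -12.623601301582177
130 288 315 [0.1034, 0.1026, 0.1266, 0.1233] -0.0928
150 287 314 [0.1027, 0.102, 0.1263, 0.1231] -0.0776
170 287 313 [0.1029, 0.1021, 0.126, 0.1228] -0.062
190 287 312 [0.1031, 0.1023, 0.1257, 0.1225] -0.0457
205 287 312 [0.1032, 0.1024, 0.1261, 0.123] -0.0331
225 278 320 [0.095, 0.0951, 0.1343, 0.1302] -0.0158
238 278 318 [0.095, 0.0951, 0.1329, 0.129] -0.0041
245 279 317 [0.096, 0.0959, 0.1323, 0.1284] 0.0023
252 292 308 [0.1085, 0.1071, 0.1239, 0.1209] 0.0088
256 292 307 [0.1085, 0.1072, 0.123, 0.1202] 0.0125
117 260
c1 -0.1329420640537297 -0.043576878551348286
c2 -0.12999320021452482 0.19599285572996888
rl 0.008596402098896162 -0.04542729524578156
rr 0.00688067954585439 0.19505411324587063
row130 [51, 53, 53, 66, 79, 78, 78, 80, 76, 75, 76, 73, 73, 76, 77, 77, 74, 77, 76, 75, 76, 76, 70, 91, 113, 107, 105, 105, 116, 133, 132, 123, 128, 131, 127, 133, 134, 130, 135, 130, 132, 131, 133, 133, 133, 131, 132, 134, 132, 129, 135, 131, 108, 99, 98, 100, 98, 100, 97, 101]
col325 [201, 188, 157, 227, 240, 205, 137, 224, 248, 249, 214, 110, 142, 157, 152, 156, 156, 158, 149, 104, 70, 79, 72, 81, 75, 78, 73, 76, 79, 76, 74, 77, 75, 75, 75, 76, 74, 77, 74, 72, 78, 74, 76, 74, 73, 74, 68, 72, 81, 71, 73, 71, 76, 73, 73, 72, 72, 73, 69, 72, 74, 68, 75, 71, 72, 72, 75, 70, 73, 75, 74, 78, 76, 76, 77, 76, 76, 70, 75, 67, 109, 118, 119, 112, 128, 144, 132, 117, 133, 131, 130, 129, 131, 131, 129, 123, 119]
```

```bash
python3 -m pendant '[{"tx":-0.2,"ty":0.18,"tz":0,"spin":0,"claw":0.3},{"tx":-0.2,"ty":0.18,"tz":0.3,"spin":0,"claw":0.3},{"tx":0,"ty":0,"tz":0.75,"spin":0,"claw":0.3},{"tx":0,"ty":0,"tz":0.75,"spin":0,"claw":0.3},{"tx":0,"ty":0,"tz":0.34,"spin":0,"claw":0.3},{"tx":0,"ty":0,"tz":0,"spin":0,"claw":0.3},{"tx":0,"ty":0,"tz":0,"spin":0,"claw":1},{"tx":0,"ty":0,"tz":0,"spin":0,"claw":1},{"tx":0,"ty":0,"tz":0,"spin":0,"claw":1},{"tx":0,"ty":0,"tz":0,"spin":0,"claw":1}]' 15
```

```text
time_s: 3.32
tool_pos: [0.5972, 0.1776, 0.1331]
tool_rot: [180.0, 0.0, 167.6]
force: [-0.5, 0.4, 0.3]
grip_width: 0.0288
grasp_force: 0.0
```

```bash
python3 -m pendant '[{"tx":0,"ty":0,"tz":0,"spin":0,"claw":1},{"tx":0,"ty":0,"tz":0,"spin":0,"claw":1},{"tx":0,"ty":0,"tz":0,"spin":0,"claw":1},{"tx":0,"ty":-0.1,"tz":0,"spin":0,"claw":1},{"tx":0,"ty":-0.35,"tz":0,"spin":0,"claw":1},{"tx":0,"ty":-0.35,"tz":0,"spin":0,"claw":1},{"tx":0,"ty":-0.35,"tz":0,"spin":0,"claw":1},{"tx":0,"ty":-0.25,"tz":0,"spin":0,"claw":1},{"tx":0,"ty":-0.05,"tz":0,"spin":0,"claw":1},{"tx":0,"ty":0,"tz":0,"spin":0,"claw":1}]'
```

```text
time_s: 4.58
tool_pos: [0.5805, 0.1058, 0.1326]
tool_rot: [-179.9, -0.1, 167.5]
force: [-4.9, -0.3, 5.7]
grip_width: 0.0136
grasp_force: 15.0
```

```bash
for k in 1; do python3 -m pendant '[{"tx":0,"ty":-0.08,"tz":0,"spin":0,"claw":1},{"tx":0,"ty":0,"tz":0,"spin":0,"claw":1}]'; python3 -m pendant '[{"tx":0,"ty":-0.06,"tz":0,"spin":0,"claw":1},{"tx":0,"ty":0,"tz":0,"spin":0,"claw":1}]';done
```

```text
time_s: 4.82
tool_pos: [0.5799, 0.1032, 0.1326]
tool_rot: [-180.0, -0.1, 167.6]
force: [-5.3, 1.0, 4.1]
grip_width: 0.014
grasp_force: 15.0
time_s: 5.08
tool_pos: [0.5795, 0.1014, 0.1326]
tool_rot: [179.9, -0.1, 167.6]
force: [-4.2, 3.6, 3.7]
grip_width: 0.0138
grasp_force: 15.0
```

```bash
python3 -m pendant '[{"tx":0,"ty":-0.06,"tz":0,"spin":0,"claw":1},{"tx":0,"ty":0,"tz":0,"spin":0,"claw":1}]'; python3 -m pendant '[{"tx":0,"ty":-0.06,"tz":0,"spin":0,"claw":1},{"tx":0,"ty":0,"tz":0,"spin":0,"claw":1}]'
```

```text
time_s: 5.32
tool_pos: [0.5795, 0.1013, 0.1326]
tool_rot: [179.7, 0.0, 167.7]
force: [-2.2, 7.9, 2.1]
grip_width: 0.0139
grasp_force: 15.1
time_s: 5.58
tool_pos: [0.5794, 0.1012, 0.1327]
tool_rot: [179.5, 0.1, 167.8]
force: [0.3, 12.6, -1.6]
grip_width: 0.014
grasp_force: 15.1
```

```bash
python3 -m pendant '[{"tx":0,"ty":0.08,"tz":0,"spin":0,"claw":1},{"tx":0,"ty":0,"tz":0,"spin":0,"claw":0.3},{"tx":0,"ty":0,"tz":0,"spin":0,"claw":0.3},{"tx":0,"ty":0,"tz":0,"spin":0,"claw":0.3},{"tx":0,"ty":0,"tz":-0.3,"spin":0,"claw":0.3},{"tx":0,"ty":0,"tz":-0.9,"spin":0,"claw":0},{"tx":0.5,"ty":0,"tz":-0.9,"spin":0,"claw":0},{"tx":0.5,"ty":0.5,"tz":-0.3,"spin":0,"claw":0},{"tx":0,"ty":0.5,"tz":0,"spin":0,"claw":0},{"tx":0,"ty":0,"tz":0,"spin":0,"claw":0}]'
python3 - <<'E'
from h import *
env.get_obs(); im,i=snap('wrist','w3'); np.save('w3.npy',i,allow_pickle=True)
cv2.imwrite('pics/w3c.png',cv2.resize(cv2.imread('pics/w3.png')[60:300,130:450],(800,600)))
E
```

```text
time_s: 6.82
tool_pos: [0.5416, 0.16, 0.2522]
tool_rot: [180.0, 0.0, 167.8]
force: [-0.3, -0.3, -0.3]
grip_width: 0.0858
grasp_force: 0.0
```

View pics/w3c.png

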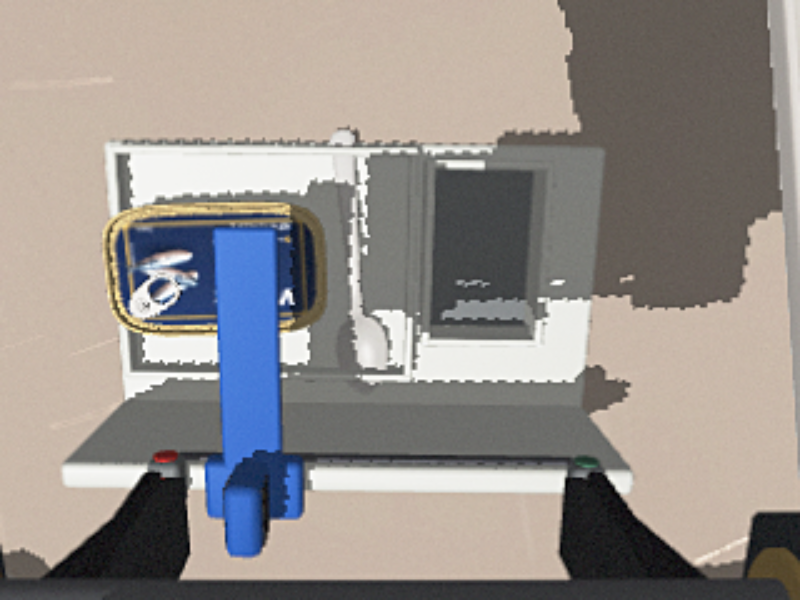

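Lock now at the red end: saddle at crop x 207–303, red dot (165,456), green dot (587,463). The bay rim runs from about (430,168) to (545,340) in the crop. Checking the numbers.

```bash
python3 - <<'E'
from h import *
i=np.load('w3.npy',allow_pickle=True).item()
f=lambda u,v:(130+u*.4,60+v*.4)
P=onz(i,*f(165,456),.1065);Q=onz(i,*f(587,463),.1065); print(P,Q,np.linalg.norm(Q-P))
ey=(Q-P)[:2]/np.linalg.norm((Q-P)[:2]); ex=np.array([ey[1],-ey[0]]); print('yaw',np.degrees(np.arctan2(-ey[0],ey[1])))
O=P[:2]
def s(n,u,v,z): p=onz(i,*f(u,v),z); d=p[:2]-O; print(n,p[:2].round(4),'cx',(d@ex+.062).round(4),'cy from red',(d@ey).round(4))
s('blockR',183,463,.106); s('blockG',566,463,.106); s('saddleL',207,488,.108); s('saddleR',303,488,.108)
s('gripL',228,545,.137); s('gripR',264,545,.137); s('armL',217,300,.108); s('armR',280,300,.108); s('tip',248,230,.108)
for n,p in dict(TL=(431,167),TR=(546,167),BL=(427,340),BR=(542,343)).items(): s(n,*p,.036)
s('ctr',487,254,.036)
s('front',350,145,.006);s('fl',107,143,.006);s('fr',604,149,.006)
E
```

```text
[0.56012573 0.07094144 0.1065    ] [0.59906043 0.23611318 0.1065    ] 0.16969859852066357
yaw -13.263776953202338
blockR [0.5647 0.077 ] cx 0.0651 cy from red 0.007
blockG [0.5975 0.2279] cx 0.0623 cy from red 0.1613
saddleL [0.5766 0.0841] cx 0.075 cy from red 0.0166
saddleR [0.5848 0.1221] cx 0.0742 cy from red 0.0554
gripL [0.5891 0.0948] cx 0.0847 cy from red 0.0299
gripR [0.5919 0.1079] cx 0.0844 cy from red 0.0433
armL [0.5033 0.1088] cx -0.002 cy from red 0.0238
armR [0.5083 0.1319] cx -0.0024 cy from red 0.0475
tip [0.4807 0.1268] cx -0.0282 cy from red 0.0362
TL [0.4757 0.2012] cx -0.05 cy from red 0.1074
TR [0.4865 0.2515] cx -0.0511 cy from red 0.1589
BL [0.5533 0.1841] cx 0.0294 cy from red 0.1086
BR [0.5664 0.2375] cx 0.0299 cy from red 0.1635
ctr [0.5192 0.219 ] cx -0.0118 cy from red 0.1347
front [0.4586 0.1671] cx -0.0589 cy from red 0.0703
fl [0.4325 0.053 ] cx -0.0581 cy from red -0.0468
fr [0.486  0.2865] cx -0.0596 cy from red 0.1928
```

```bash
python3 -m pendant '[{"tx":0,"ty":-0.5,"tz":0,"spin":0,"claw":0},{"tx":0,"ty":-0.9,"tz":0,"spin":0,"claw":0},{"tx":0,"ty":-0.9,"tz":0,"spin":0,"claw":0},{"tx":0,"ty":-0.9,"tz":0,"spin":0,"claw":0},{"tx":0,"ty":-0.9,"tz":0,"spin":0,"claw":0},{"tx":0,"ty":-0.9,"tz":0,"spin":0,"claw":0},{"tx":0,"ty":-0.9,"tz":0,"spin":0,"claw":0},{"tx":0,"ty":-0.9,"tz":0,"spin":0,"claw":0},{"tx":0,"ty":-0.9,"tz":0,"spin":0,"claw":0},{"tx":0,"ty":-0.6,"tz":0,"spin":0,"claw":0}]'
python3 -m pendant '[{"tx":0,"ty":0,"tz":0,"spin":1,"claw":0},{"tx":0,"ty":0,"tz":0,"spin":1,"claw":0},{"tx":0,"ty":0,"tz":0,"spin":1,"claw":0},{"tx":0,"ty":0,"tz":0,"spin":1,"claw":0},{"tx":0,"ty":0,"tz":0,"spin":1,"claw":0},{"tx":0,"ty":0,"tz":0,"spin":1,"claw":0},{"tx":0,"ty":0,"tz":0,"spin":1,"claw":0},{"tx":0,"ty":0,"tz":0,"spin":1,"claw":0},{"tx":0,"ty":0,"tz":0,"spin":1,"claw":0},{"tx":0,"ty":0,"tz":0,"spin":1,"claw":0}]'
python3 -m pendant '[{"tx":0,"ty":0,"tz":0,"spin":1,"claw":0},{"tx":0,"ty":0,"tz":0,"spin":1,"claw":0},{"tx":0,"ty":0,"tz":0,"spin":1,"claw":0},{"tx":0,"ty":0,"tz":0,"spin":1,"claw":0},{"tx":0,"ty":0,"tz":0,"spin":1,"claw":0},{"tx":0,"ty":0,"tz":0,"spin":1,"claw":0},{"tx":0,"ty":0,"tz":0,"spin":1,"claw":0},{"tx":0,"ty":0,"tz":0,"spin":1,"claw":0},{"tx":0,"ty":0,"tz":0,"spin":1,"claw":0},{"tx":0,"ty":0,"tz":0,"spin":1,"claw":0}]'
python3 -m pendant '[{"tx":0,"ty":0,"tz":0,"spin":1,"claw":0},{"tx":0,"ty":0,"tz":0,"spin":1,"claw":0},{"tx":0,"ty":0,"tz":0,"spin":1,"claw":0},{"tx":0,"ty":0,"tz":0,"spin":0.8,"claw":0},{"tx":0,"ty":0,"tz":0,"spin":0,"claw":0}]'
python3 - <<'E'
from h import *
env.get_obs(); im,i=snap('wrist','w4'); np.save('w4.npy',i,allow_pickle=True)
E
```

```text
time_s: 8.12
tool_pos: [0.4485, -0.2528, 0.2521]
tool_rot: [-180.0, -0.1, 167.2]
force: [0.5, 0.8, 0.0]
grip_width: 0.0872
grasp_force: 0.0
time_s: 9.38
tool_pos: [0.4494, -0.2504, 0.2519]
tool_rot: [-179.9, -0.1, 127.2]
force: [0.0, 0.8, 1.4]
grip_width: 0.0867
grasp_force: 0.0
time_s: 10.62
tool_pos: [0.4494, -0.2504, 0.2519]
tool_rot: [-179.9, -0.0, 87.2]
force: [0.1, -0.3, -0.4]
grip_width: 0.0871
grasp_force: 0.0
time_s: 11.25
tool_pos: [0.4499, -0.2499, 0.252]
tool_rot: [-179.9, 0.0, 72.2]
force: [0.7, -0.0, -0.6]
grip_width: 0.087
grasp_force: 0.0
```

View pics/w4.png

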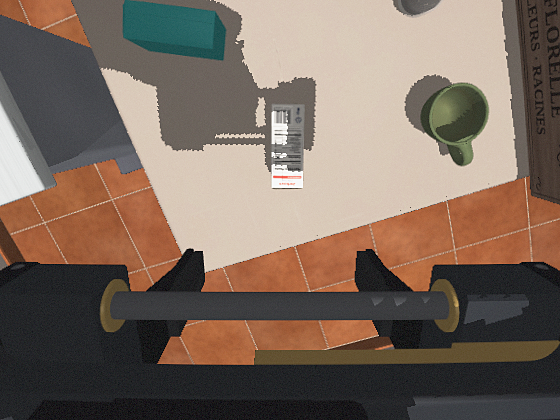

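The carton's upper face has corners (271,104), (305,104), (302,188), (272,189), with the pink top end towards the gripper. The mug is at (455,120) and the decoy at (175,30), both clear.

```bash
python3 - <<'E'
from h import *
i=np.load('w4.npy',allow_pickle=True).item(); o=env.get_obs(); M=R.from_euler('xyz',o['tool_rot'],degrees=True).as_matrix()
c=np.array([onz(i,*p,.064) for p in [(271,104),(305,104),(302,188.5),(272,188.5)]]); print(c.round(4))
bot=c[:2].mean(0); top=c[2:].mean(0); d=top-bot; L=np.linalg.norm(d); d/=L; print('L',L,'mid',(bot+top)/2,'dir',d, 'width',np.linalg.norm(c[0]-c[1]),np.linalg.norm(c[2]-c[3]))
print('yaw want',np.degrees(np.arctan2(-d[1],-d[0])),o['tool_rot'])
mid=(bot+top)/2; edge=mid-d*.044
g=edge+d*.074; g[2]=.032-.002
print('grasp',g,'tool delta',M.T@(g-o['tool_pos']))
for p in [(175,265),(530,175)]: print('edge',onz(i,*p,0))
E
```

```text
[[ 0.4706 -0.1558  0.064 ]
 [ 0.5033 -0.1663  0.064 ]
 [ 0.4754 -0.2489  0.064 ]
 [ 0.4443 -0.2389  0.064 ]]
L 0.08714692494874993 mid [ 0.47337161 -0.20245414  0.064     ] dir [-0.31060732 -0.95053832  0.        ] width 0.03434116622271724 0.03263059953266628
yaw want 71.90416567006669 [-1.79941096e+02  8.00636007e-03  7.22376413e+01]
grasp [ 0.46405339 -0.23097029  0.03      ] tool delta [0.02191406 0.00769348 0.22210694]
edge [ 0.27431912 -0.31396251  0.        ]
edge [ 0.76592331 -0.33704056  0.        ]
```

```bash
python3 -m pendant '[{"tx":0.22,"ty":0.08,"tz":0.3,"spin":0.08,"claw":0},{"tx":0.22,"ty":0.07,"tz":0.8,"spin":0,"claw":0},{"tx":0,"ty":0,"tz":0.9,"spin":0,"claw":0},{"tx":0,"ty":0,"tz":0.9,"spin":0,"claw":0},{"tx":0,"ty":0,"tz":0.8,"spin":0,"claw":0},{"tx":0,"ty":0,"tz":0.5,"spin":0,"claw":0},{"tx":0,"ty":0,"tz":0.24,"spin":0,"claw":0},{"tx":0,"ty":0,"tz":0,"spin":0,"claw":0},{"tx":0,"ty":0,"tz":0,"spin":0,"claw":0.3},{"tx":0,"ty":0,"tz":0,"spin":0,"claw":0.5}]' 5
python3 -m pendant '[{"tx":0,"ty":0,"tz":0,"spin":0,"claw":0.6},{"tx":0,"ty":0,"tz":0,"spin":0,"claw":0.6},{"tx":0,"ty":0,"tz":0,"spin":0,"claw":0.7},{"tx":0,"ty":0,"tz":0,"spin":0,"claw":0.7},{"tx":0,"ty":0,"tz":0,"spin":0,"claw":0.7}]' 5
```

```text
time_s: 12.55
tool_pos: [0.4668, -0.2293, 0.0316]
tool_rot: [179.9, -0.0, 72.0]
force: [-0.1, 0.1, 0.3]
grip_width: 0.0742
grasp_force: 0.0
time_s: 13.18
tool_pos: [0.4658, -0.229, 0.0306]
tool_rot: [-180.0, -0.0, 72.0]
force: [-0.7, -0.1, 1.3]
grip_width: 0.0373
grasp_force: 5.0
```

```bash
python3 -m pendant '[{"tx":0.06,"ty":0,"tz":-0.12,"spin":0,"claw":0.7},{"tx":0.07,"ty":0,"tz":-0.12,"spin":0,"claw":0.7},{"tx":0.08,"ty":0,"tz":-0.11,"spin":0,"claw":0.7},{"tx":0.09,"ty":0,"tz":-0.1,"spin":0,"claw":0.7},{"tx":0.1,"ty":0,"tz":-0.09,"spin":0,"claw":0.7},{"tx":0.11,"ty":0,"tz":-0.09,"spin":0,"claw":0.7},{"tx":0.12,"ty":0,"tz":-0.07,"spin":0,"claw":0.7},{"tx":0.12,"ty":0,"tz":-0.07,"spin":0,"claw":0.7},{"tx":0.13,"ty":0,"tz":-0.05,"spin":0,"claw":0.7},{"tx":0.13,"ty":0,"tz":-0.05,"spin":0,"claw":0.7}]' 4
python3 - <<'E'
from h import *
a,_=snap('side','d1'); b,_=snap('scene','s1')
cv2.imwrite('pics/m1.png',cv2.resize(np.hstack([a[140:260,230:390],b[200:320,260:420]]),(800,300),interpolation=cv2.INTER_CUBIC)[:,:,::-1])
E
```

```text
time_s: 14.42
tool_pos: [0.4816, -0.1805, 0.0742]
tool_rot: [-180.0, -0.0, 72.0]
force: [0.4, 0.7, -1.5]
grip_width: 0.0372
grasp_force: 4.0
```

View pics/m1.png

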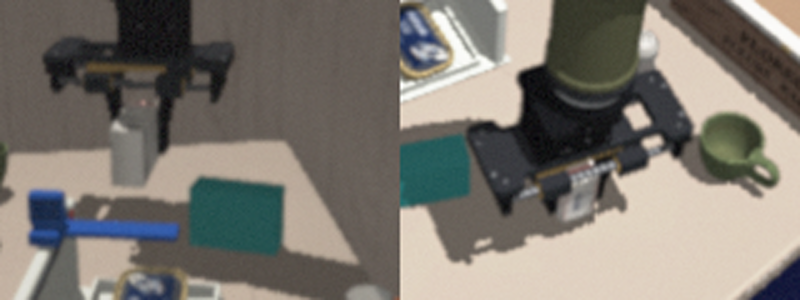

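The carton is held rigidly in the air, unrotated (side crop: near face still 64 tall). I'll lower it a little and drop the grip to the minimum so it can swing.

```bash
python3 -m pendant '[{"tx":0,"ty":0,"tz":0,"spin":0,"claw":0.7},{"tx":0,"ty":0,"tz":0,"spin":0,"claw":0.7},{"tx":0,"ty":0,"tz":-0.2,"spin":0,"claw":0.7},{"tx":0,"ty":0,"tz":0,"spin":0,"claw":0.7},{"tx":0,"ty":0,"tz":0,"spin":0,"claw":0.7}]' 3
python3 - <<'E'
from h import *
a,_=snap('side','d2')
g=cv2.cvtColor(a[190:250,265:315],cv2.COLOR_RGB2GRAY)
from h import *
i=cams.camera_info('side'); o=env.get_obs()
print(proj(i,[o['tool_pos'],o['tool_pos']+[.0215,.066,-.03],o['tool_pos']+[.0215,.066,.03],o['tool_pos']-[0,0,.07]]).round(1))
# column profile through carton near face
e=[(c,a[170:235,c].mean(1).astype(int).tolist()) for c in (280,286)]
for x in e: print(x)
E
```

```text
time_s: 15.15
tool_pos: [0.4816, -0.1811, 0.0843]
tool_rot: [180.0, -0.0, 72.0]
force: [1.0, 0.8, -1.8]
grip_width: 0.0371
grasp_force: 3.0
[[285.7 190.6]
 [279.9 210.9]
 [279.2 188.8]
 [286.2 214.6]]
(280, [57, 73, 87, 94, 93, 92, 91, 103, 131, 141, 112, 93, 86, 86, 90, 91, 86, 94, 108, 121, 123, 122, 123, 123, 121, 125, 120, 120, 121, 124, 120, 121, 121, 121, 123, 120, 118, 121, 120, 121, 132, 150, 167, 172, 172, 172, 172, 167, 140, 99, 81, 81, 78, 82, 78, 82, 81, 85, 93, 98, 104, 107, 105, 94, 84])
(286, [58, 72, 85, 88, 88, 93, 108, 109, 102, 97, 96, 95, 100, 95, 94, 91, 91, 91, 102, 112, 116, 116, 118, 120, 119, 118, 119, 119, 117, 118, 119, 118, 118, 117, 118, 118, 120, 118, 120, 121, 130, 150, 167, 169, 172, 171, 172, 165, 141, 101, 82, 81, 81, 81, 78, 80, 80, 83, 91, 99, 105, 105, 106, 96, 78])
```

Side view rows 188–210 show it still hanging unrotated: pad friction is holding it. I'll set it down and regrasp closer to its top end for a longer lever, then lift with a jerk.

```bash
python3 -m pendant '[{"tx":0,"ty":0,"tz":0.3,"spin":0,"claw":0.7},{"tx":0,"ty":0,"tz":0.4,"spin":0,"claw":0.7},{"tx":0,"ty":0,"tz":0.25,"spin":0,"claw":0.7},{"tx":0,"ty":0,"tz":0.13,"spin":0,"claw":0.7},{"tx":0,"ty":0,"tz":0,"spin":0,"claw":0.7},{"tx":0,"ty":0,"tz":0,"spin":0,"claw":0.5},{"tx":0,"ty":0,"tz":0,"spin":0,"claw":0.45},{"tx":-0.11,"ty":0,"tz":-0.08,"spin":0,"claw":0.45},{"tx":-0.11,"ty":0,"tz":-0.08,"spin":0,"claw":0.45},{"tx":0,"ty":0,"tz":0,"spin":0,"claw":0.45}]'
python3 -m pendant '[{"tx":0,"ty":0,"tz":0,"spin":0,"claw":0.7},{"tx":0,"ty":0,"tz":0,"spin":0,"claw":0.7},{"tx":0,"ty":0,"tz":0,"spin":0,"claw":0.7},{"tx":0,"ty":0,"tz":0,"spin":0,"claw":0.7},{"tx":0.1,"ty":0,"tz":-0.5,"spin":0,"claw":0.7},{"tx":0.1,"ty":0,"tz":-0.6,"spin":0,"claw":0.7},{"tx":0,"ty":0,"tz":0,"spin":0,"claw":0.7},{"tx":0,"ty":0,"tz":0,"spin":0,"claw":0.7}]' 3
cat > chk.py <<'E'
from h import *
a,i=snap('side','dd'); o=env.get_obs(); t=o['tool_pos']
d=np.array([-.309,-.951,0])
q=proj(i,[t,t-d*.072+[0,0,-.03],t-d*.072+[0,0,.03],t-d*.04-[0,0,.07],t-d*.02-[0,0,.07]]).round(0); print(t,q.tolist())
c=int(q[1][0]); print(c,a[165:240,c].mean(1).astype(int).tolist())
c=int(q[3][0])+3; print(c,a[165:240,c].mean(1).astype(int).tolist())
E
python3 chk.py
```

```text
time_s: 16.45
tool_pos: [0.4782, -0.1924, 0.0387]
tool_rot: [179.9, -0.0, 72.0]
force: [0.2, 0.2, -0.8]
grip_width: 0.0478
grasp_force: 0.0
time_s: 17.45
tool_pos: [0.4822, -0.182, 0.0934]
tool_rot: [179.9, -0.0, 72.1]
force: [1.6, 0.3, 5.0]
grip_width: 0.0373
grasp_force: 3.0
[ 0.48199531 -0.18200803  0.0931071 ] [[285.0, 187.0], [279.0, 208.0], [279.0, 186.0], [283.0, 217.0], [284.0, 214.0]]
279 [61, 62, 77, 89, 92, 93, 92, 93, 92, 77, 63, 62, 56, 53, 57, 57, 57, 58, 58, 55, 57, 67, 89, 110, 123, 121, 115, 102, 101, 106, 97, 94, 95, 94, 94, 93, 96, 103, 96, 91, 90, 91, 90, 90, 88, 97, 106, 110, 106, 107, 102, 104, 104, 100, 103, 99, 88, 80, 81, 81, 81, 83, 86, 94, 103, 105, 109, 104, 93, 86, 116, 152, 172, 176, 176]
286 [61, 57, 68, 83, 90, 90, 90, 87, 89, 90, 92, 95, 91, 98, 94, 94, 94, 93, 94, 94, 97, 105, 107, 112, 118, 119, 116, 107, 102, 108, 108, 104, 104, 105, 105, 102, 93, 94, 104, 102, 108, 109, 107, 102, 91, 88, 101, 113, 116, 106, 90, 79, 81, 85, 92, 104, 98, 82, 80, 79, 81, 80, 84, 88, 99, 104, 107, 103, 98, 77, 68, 71, 85, 90, 101]
```

```bash
python3 - <<'E'
import cv2
a=cv2.imread('pics/dd.png'); cv2.imwrite('pics/m2.png',cv2.resize(a[150:260,225:355],(650,550),interpolation=cv2.INTER_CUBIC))
E
```

```text
(no output)
```

View pics/m2.png

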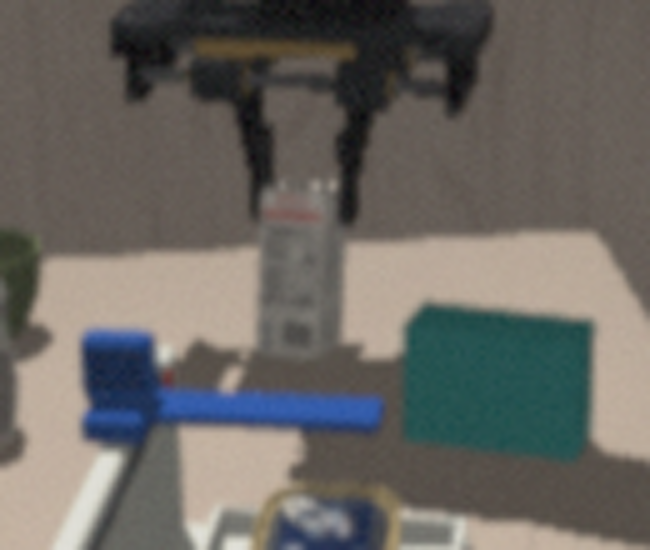

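The crop shows the carton swung down and hanging upright, pink top in the fingers at crop (295,200), underside about (295,350) just above the worktop. I'll lower it gently.

```bash
python3 -m pendant '[{"tx":0,"ty":0,"tz":0.06,"spin":0,"claw":0.7},{"tx":0,"ty":0,"tz":0.06,"spin":0,"claw":0.7},{"tx":0,"ty":0,"tz":0.04,"spin":0,"claw":0.7},{"tx":0,"ty":0,"tz":0.04,"spin":0,"claw":0.7},{"tx":0,"ty":0,"tz":0,"spin":0,"claw":0.7}]'
python3 -m pendant '[{"tx":0,"ty":0,"tz":0.04,"spin":0,"claw":0.7},{"tx":0,"ty":0,"tz":0.0,"spin":0,"claw":0.7}]'
python3 -m pendant '[{"tx":0,"ty":0,"tz":0.04,"spin":0,"claw":0.7},{"tx":0,"ty":0,"tz":0.0,"spin":0,"claw":0.7}]'; python3 chk.py
```

```text
time_s: 18.12
tool_pos: [0.481, -0.182, 0.0827]
tool_rot: [-180.0, 0.0, 72.0]
force: [3.2, 0.3, 2.8]
grip_width: 0.0381
grasp_force: 3.1
time_s: 18.38
tool_pos: [0.4811, -0.1819, 0.0809]
tool_rot: [-180.0, -0.0, 72.0]
force: [3.1, -0.9, 3.2]
grip_width: 0.0375
grasp_force: 3.1
time_s: 18.62
tool_pos: [0.4811, -0.1819, 0.0789]
tool_rot: [-180.0, -0.0, 72.0]
force: [2.9, -0.0, 3.1]
grip_width: 0.038
grasp_force: 3.0
[ 0.48110961 -0.18193321  0.07895073] [[286.0, 192.0], [280.0, 213.0], [279.0, 191.0], [283.0, 222.0], [285.0, 219.0]]
280 [75, 75, 77, 83, 70, 55, 52, 49, 72, 90, 94, 91, 90, 91, 78, 58, 55, 57, 60, 71, 79, 76, 80, 98, 113, 117, 117, 115, 104, 100, 103, 98, 89, 93, 97, 94, 92, 91, 97, 96, 93, 95, 92, 89, 93, 90, 95, 102, 109, 111, 111, 106, 104, 105, 107, 106, 101, 88, 80, 81, 80, 82, 83, 92, 100, 105, 109, 103, 95, 84, 109, 146, 172, 177, 178]
286 [74, 85, 93, 90, 87, 77, 61, 60, 69, 88, 91, 91, 94, 93, 95, 92, 95, 94, 94, 94, 99, 108, 109, 100, 104, 113, 114, 115, 106, 102, 108, 110, 108, 103, 104, 106, 106, 95, 96, 102, 103, 108, 111, 107, 103, 93, 88, 95, 107, 115, 106, 89, 79, 79, 83, 93, 103, 101, 86, 80, 80, 79, 85, 90, 100, 107, 106, 104, 95, 77, 68, 73, 81, 86, 91]
```

```bash
python3 -m pendant '[{"tx":0,"ty":0,"tz":0,"spin":0,"claw":0.52},{"tx":0,"ty":0,"tz":0,"spin":0,"claw":0.45},{"tx":0,"ty":0,"tz":0,"spin":0,"claw":0.3},{"tx":0,"ty":0,"tz":0,"spin":0,"claw":0.1},{"tx":0,"ty":0,"tz":-0.4,"spin":0,"claw":0},{"tx":0,"ty":0,"tz":-0.9,"spin":0,"claw":0},{"tx":-0.3,"ty":0,"tz":-0.9,"spin":0,"claw":0},{"tx":-0.6,"ty":0,"tz":-0.6,"spin":0,"claw":0},{"tx":-0.2,"ty":0,"tz":0,"spin":0,"claw":0},{"tx":0,"ty":0,"tz":0,"spin":0,"claw":0}]'
python3 - <<'E'
from h import *
env.get_obs(); w,i=snap('wrist','w5'); np.save('w5.npy',i,allow_pickle=True); b,_=snap('side','d5'); c,_=snap('scene','s5')
f=lambda im,x,y:cv2.resize(im[y:y+100,x:x+100],(300,300),interpolation=cv2.INTER_CUBIC)
z=np.zeros((300,600,3),np.uint8); z=np.hstack([f(b,240,150),f(c,280,210)])
W=cv2.resize(w[0:225,170:395],(300,300)); cv2.imwrite('pics/m3.png',np.hstack([z[:,:500],W])[:,:,::-1])
E
```

```text
time_s: 19.92
tool_pos: [0.4634, -0.2344, 0.2181]
tool_rot: [-179.9, -0.0, 72.0]
force: [-0.9, -0.2, 0.1]
grip_width: 0.087
grasp_force: 0.0
```

View pics/m3.png

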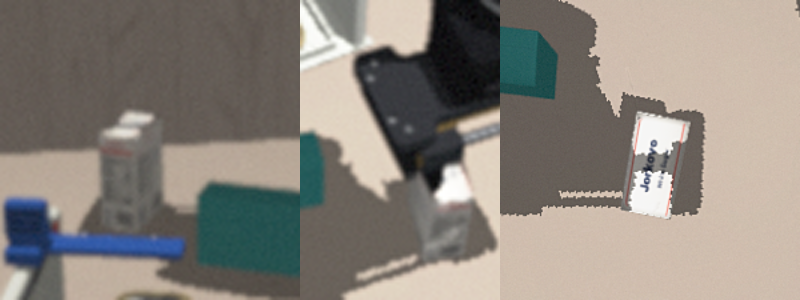

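All three views show the carton standing upright and released: side (285,205), scene (347,282), and in the wrist view its printed top face centred near (287,124), turned about 10° from the tool. Next I find where to regrasp it.

```bash
python3 - <<'E'
from h import *
i=np.load('w5.npy',allow_pickle=True).item(); o=env.get_obs(); M=R.from_euler('xyz',o['tool_rot'],degrees=True).as_matrix()
f=lambda x,y:(170+.75*(x-500),.75*y)
pts=[f(*p) for p in [(638,112),(690,122),(672,219),(627,208)]]
w=cv2.imread('pics/w5.png')[:,:,::-1].copy()
m=blob(w,(0,0,215),(180,60,255),(245,70,330,180)); n,l,s,_=cv2.connectedComponentsWithStats(m); k=1+s[1:,4].argmax(); print(s[k])
print(cv2.minAreaRect(np.argwhere(m>0)[:,::-1].astype(np.float32)),pts)
c=np.array([onz(i,*p,.088) for p in pts]); print(c.round(4), [np.linalg.norm(c[a]-c[(a+1)%4]).round(4) for a in range(4)])
d=(c[2]+c[3]-c[0]-c[1])/2; mid=c.mean(0); yaw=np.degrees(np.arctan2(-d[1],-d[0])); print('mid',mid,'yaw',yaw,'now',o['tool_rot'][2])
# height check: centre seen by wrist and side/scene
for n,(u,v) in {'side':(240+132/3,150+125/3)}.items():
    print(tri(ray(i,*np.mean(pts,0)),ray(cams.camera_info(n),u,v)))
p=mid.copy(); p[2]=.068-.002; print('tool delta',M.T@(p-o['tool_pos']))
E
```

```text
[266 128  33  36 816]
((285.85772705078125, 116.70304870605469), (78.52290344238281, 91.71516418457031), 3.012787342071533) [(273.5, 84.0), (312.5, 91.5), (299.0, 164.25), (265.25, 156.0)]
[[ 0.492  -0.1289  0.088 ]
 [ 0.5208 -0.1444  0.088 ]
 [ 0.4926 -0.1984  0.088 ]
 [ 0.4667 -0.1824  0.088 ]] [np.float64(0.0327), np.float64(0.0609), np.float64(0.0304), np.float64(0.0591)]
mid [ 0.49300625 -0.16353827  0.088     ] yaw 63.51775382616338 now 72.12537761914103
(array([ 0.49037186, -0.16247287,  0.08831689]), np.float64(0.005964713590505695))
tool delta [0.07479951 0.00690596 0.1515376 ]
```

```bash
python3 -m pendant '[{"tx":0.5,"ty":0.1,"tz":0,"spin":0,"claw":0},{"tx":0.6,"ty":0.04,"tz":0,"spin":0,"claw":0},{"tx":0.4,"ty":0,"tz":0,"spin":0,"claw":0},{"tx":0,"ty":0,"tz":0.4,"spin":0.75,"claw":0},{"tx":0,"ty":0,"tz":0.6,"spin":0.7,"claw":0},{"tx":0,"ty":0,"tz":0.7,"spin":0.7,"claw":0},{"tx":0,"ty":0,"tz":0.7,"spin":0,"claw":0},{"tx":0,"ty":0,"tz":0.43,"spin":0,"claw":0},{"tx":0,"ty":0,"tz":0.2,"spin":0,"claw":0},{"tx":0,"ty":0,"tz":0,"spin":0,"claw":0}]'
python3 -m pendant '[{"tx":0,"ty":0,"tz":0,"spin":0,"claw":0.3},{"tx":0,"ty":0,"tz":0,"spin":0,"claw":0.45},{"tx":0,"ty":0,"tz":0,"spin":0,"claw":0.55},{"tx":0,"ty":0,"tz":0,"spin":0,"claw":0.7},{"tx":0,"ty":0,"tz":0,"spin":0,"claw":0.7},{"tx":0,"ty":0,"tz":0,"spin":0,"claw":0.7}]' 15
```

```text
time_s: 21.32
tool_pos: [0.4935, -0.1645, 0.0668]
tool_rot: [-179.9, 0.0, 63.5]
force: [-0.6, 0.1, 0.5]
grip_width: 0.0872
grasp_force: 0.0
time_s: 22.08
tool_pos: [0.4937, -0.1649, 0.0675]
tool_rot: [-180.0, -0.0, 63.4]
force: [-0.4, 0.2, 1.4]
grip_width: 0.0375
grasp_force: 14.9
```

```bash
python3 -m pendant '[{"tx":0,"ty":0,"tz":-0.3,"spin":0,"claw":0.7},{"tx":0,"ty":0,"tz":-0.8,"spin":0,"claw":0.7},{"tx":0,"ty":0,"tz":-0.9,"spin":0,"claw":0.7},{"tx":0,"ty":0,"tz":-0.8,"spin":0,"claw":0.7},{"tx":0,"ty":0,"tz":-0.3,"spin":0,"claw":0.7},{"tx":0,"ty":0,"tz":0,"spin":-1,"claw":0.7},{"tx":0,"ty":0,"tz":0,"spin":-1,"claw":0.7},{"tx":0,"ty":0,"tz":0,"spin":-1,"claw":0.7},{"tx":0,"ty":0,"tz":0,"spin":-1,"claw":0.7},{"tx":0,"ty":0,"tz":0,"spin":-1,"claw":0.7}]'
python3 -m pendant '[{"tx":0,"ty":0,"tz":0,"spin":-1,"claw":0.7},{"tx":0,"ty":0,"tz":0,"spin":-1,"claw":0.7},{"tx":0,"ty":0,"tz":0,"spin":-1,"claw":0.7},{"tx":0,"ty":0,"tz":0,"spin":-1,"claw":0.7},{"tx":0,"ty":0,"tz":0,"spin":-1,"claw":0.7},{"tx":0,"ty":0,"tz":0,"spin":-1,"claw":0.7},{"tx":0,"ty":0,"tz":0,"spin":-1,"claw":0.7},{"tx":0,"ty":0,"tz":0,"spin":-1,"claw":0.7},{"tx":0,"ty":0,"tz":0,"spin":-1,"claw":0.7},{"tx":0,"ty":0,"tz":0,"spin":-1,"claw":0.7}]'
python3 -m pendant '[{"tx":0,"ty":0,"tz":0,"spin":-1,"claw":0.7},{"tx":0,"ty":0,"tz":0,"spin":-1,"claw":0.7},{"tx":0,"ty":0,"tz":0,"spin":-1,"claw":0.7},{"tx":0,"ty":0,"tz":0,"spin":-1,"claw":0.7},{"tx":0,"ty":0,"tz":0,"spin":-1,"claw":0.7},{"tx":0,"ty":0,"tz":0,"spin":-1,"claw":0.7},{"tx":0,"ty":0,"tz":0,"spin":-1,"claw":0.7},{"tx":0,"ty":0,"tz":0,"spin":-1,"claw":0.7},{"tx":0,"ty":0,"tz":0,"spin":-1,"claw":0.7},{"tx":0,"ty":0,"tz":0,"spin":-1,"claw":0.7}]'
python3 -m pendant '[{"tx":0,"ty":0,"tz":0,"spin":-1,"claw":0.7},{"tx":0,"ty":0,"tz":0,"spin":0,"claw":0.7}]'
```

```text
time_s: 23.32
tool_pos: [0.4932, -0.165, 0.2215]
tool_rot: [-179.9, 0.0, 83.6]
force: [-0.8, 0.0, -1.8]
grip_width: 0.0372
grasp_force: 14.9
time_s: 24.58
tool_pos: [0.4932, -0.165, 0.2215]
tool_rot: [-179.9, -0.1, 123.6]
force: [1.0, -0.1, -0.9]
grip_width: 0.0374
grasp_force: 14.9
time_s: 25.82
tool_pos: [0.4933, -0.165, 0.2215]
tool_rot: [-180.0, -0.1, 163.6]
force: [1.0, -0.4, -2.5]
grip_width: 0.0374
grasp_force: 14.9
time_s: 26.08
tool_pos: [0.4934, -0.165, 0.2217]
tool_rot: [-180.0, -0.1, 167.4]
force: [-0.3, -0.9, -1.3]
grip_width: 0.0374
grasp_force: 14.9
```

```bash
python3 -m pendant '[{"tx":0.1,"ty":0.5,"tz":0,"spin":0,"claw":0.7},{"tx":0.14,"ty":0.9,"tz":0,"spin":0,"claw":0.7},{"tx":0.14,"ty":0.9,"tz":0,"spin":0,"claw":0.7},{"tx":0.14,"ty":0.9,"tz":0,"spin":0,"claw":0.7},{"tx":0.14,"ty":0.9,"tz":0,"spin":0,"claw":0.7},{"tx":0.14,"ty":0.9,"tz":0,"spin":0,"claw":0.7},{"tx":0.14,"ty":0.9,"tz":0,"spin":0,"claw":0.7},{"tx":0.14,"ty":0.9,"tz":0,"spin":0,"claw":0.7},{"tx":0.1,"ty":0.79,"tz":0,"spin":0,"claw":0.7},{"tx":0,"ty":0,"tz":0,"spin":0,"claw":0.7}]'
python3 - <<'E'
from h import *
o=env.get_obs(); w,i=snap('wrist','w6'); snap('side','d6'); snap('scene','s6'); t=o['tool_pos']; print(t,o['tool_rot'])
ey=np.array([.2185,.9758,0]);ex=np.array([.9758,-.2185,0])
B=np.array([.5185,.2183,0])
for n in('wrist','side'):
    j=i if n=='wrist' else cams.camera_info(n)
    print(n,proj(j,[B+ex*a+ey*b+[0,0,.036] for a,b in((-.039,-.025),(-.039,.025),(.039,.025),(.039,-.025))]).round(1).tolist(),
      'carton bottom',proj(j,[np.r_[t[:2],t[2]-.066]+ex*a+ey*b for a,b in((-.032,-.019),(-.032,.019),(.032,.019),(.032,-.019))]).round(1).tolist())
g=cv2.cvtColor(w,cv2.COLOR_RGB2GRAY)
for r in (80,100,120): print(r,g[r,230:400].tolist())
E
```

```text
time_s: 27.32
tool_pos: [0.5176, 0.2225, 0.2215]
tool_rot: [180.0, -0.1, 167.7]
force: [-0.4, -0.3, -2.0]
grip_width: 0.0373
grasp_force: 14.9
[0.5176491  0.22249596 0.22146988] [ 1.79986068e+02 -1.02202839e-01  1.67733438e+02]
wrist [[251.6, 162.9], [299.0, 163.1], [297.3, 232.6], [252.9, 232.4]] carton bottom [[251.5, 193.5], [306.4, 193.9], [303.7, 276.8], [253.2, 276.5]]
side [[307.9, 283.8], [305.5, 299.0], [262.6, 296.4], [267.3, 281.6]] carton bottom [[304.3, 228.9], [302.3, 238.5], [264.8, 237.0], [268.5, 227.6]]
80 [195, 200, 200, 195, 198, 196, 198, 198, 200, 199, 198, 197, 196, 195, 199, 202, 201, 200, 198, 200, 195, 197, 200, 197, 198, 200, 196, 199, 198, 199, 199, 198, 199, 196, 197, 195, 195, 197, 194, 198, 199, 198, 201, 200, 202, 199, 198, 197, 198, 196, 199, 198, 198, 199, 196, 202, 199, 202, 197, 199, 199, 198, 200, 199, 201, 198, 199, 199, 198, 195, 199, 200, 198, 197, 200, 198, 195, 199, 197, 197, 200, 200, 198, 198, 194, 197, 197, 198, 194, 198, 198, 201, 199, 192, 197, 196, 198, 201, 197, 196, 201, 198, 200, 200, 199, 201, 200, 202, 202, 195, 197, 201, 200, 198,
[... 1203 characters left out ...]
200, 198, 201, 201, 198, 199, 200, 204, 201, 201, 199, 200, 201, 201, 201, 199, 199, 197, 201, 201, 200, 200, 203, 199, 200, 200, 200, 198, 201, 201, 202, 203, 203, 202, 200, 200, 197, 199, 198, 200, 202, 201, 200, 200, 199, 198, 201, 197, 198, 197, 198, 199, 199, 199, 200, 199, 200, 198, 198, 200, 200, 199, 199, 200, 200, 197, 196, 200, 198, 198, 203, 181, 135, 123, 95, 99, 97, 100, 101, 99, 100, 103, 98, 99, 97, 98, 100, 99, 97, 99, 98, 96, 95, 101, 101, 100, 100, 102, 100, 101, 100, 97, 102, 99, 98, 99, 101, 101, 100, 98, 100, 98, 96, 98, 98, 101, 100, 95, 105, 98, 98, 101, 102, 99, 96, 100, 99, 102, 101, 97, 104, 101, 100, 104, 101, 97, 103, 100, 98, 96, 103, 101, 100, 102, 93, 123, 187]
```

```bash
python3 - <<'E'
from h import *
o=env.get_obs(); print(o['tool_pos'])
i=np.load('w3.npy',allow_pickle=True).item()
ey=np.array([.2185,.9758,0]);ex=np.array([.9758,-.2185,0]);B=np.array([.5185,.2183,0])
print('w3 pred',proj(i,[B+ex*a+ey*b+[0,0,.036] for a,b in((-.039,-.025),(-.039,.025),(.039,.025),(.039,-.025))]).round(1).tolist(),'seen TL 302.4,126.8 TR 348.4,126.8 BR 346.8,197 BL 300.8,196')
g=cv2.cvtColor(cv2.imread('pics/w6.png'),cv2.COLOR_BGR2GRAY)
for c in (265,280,290): print(c,'rows140+',g[140:200,c].tolist())
for r in (176,184): print(r,'cols225+',g[r,225:330].tolist())
E
```

```text
[0.51889463 0.21691411 0.22204545]
w3 pred [[303.4, 125.9], [348.0, 126.3], [343.5, 194.3], [301.5, 194.0]] seen TL 302.4,126.8 TR 348.4,126.8 BR 346.8,197 BL 300.8,196
265 rows140+ [202, 199, 198, 201, 201, 198, 200, 202, 201, 203, 182, 221, 223, 246, 255, 121, 133, 122, 110, 112, 109, 136, 144, 121, 138, 173, 168, 169, 167, 170, 171, 170, 168, 174, 166, 167, 166, 168, 165, 167, 166, 168, 168, 169, 166, 164, 168, 169, 164, 168, 167, 164, 166, 174, 151, 85, 64, 75, 74, 73]
280 rows140+ [97, 99, 101, 98, 102, 98, 98, 102, 100, 99, 96, 121, 125, 131, 127, 134, 131, 130, 114, 113, 113, 129, 146, 133, 107, 68, 73, 75, 78, 74, 72, 75, 74, 74, 73, 71, 73, 70, 69, 72, 70, 75, 73, 73, 75, 76, 74, 75, 74, 69, 69, 178, 164, 166, 169, 99, 83, 73, 77, 80]
290 rows140+ [99, 100, 98, 102, 99, 100, 104, 103, 99, 96, 99, 110, 130, 133, 130, 130, 133, 134, 109, 113, 113, 130, 146, 132, 111, 67, 72, 69, 76, 73, 73, 76, 74, 72, 70, 77, 79, 71, 75, 69, 73, 76, 76, 73, 73, 76, 71, 69, 73, 177, 171, 163, 162, 162, 165, 112, 104, 103, 101, 100]
176 cols225+ [112, 150, 255, 246, 244, 244, 244, 244, 244, 244
[... 237 characters left out ...]
5, 72, 72, 79, 69, 71, 74, 76, 70, 73, 76, 97, 112, 130, 132, 124, 126, 133, 133, 136, 131, 129, 131, 131, 129, 131, 136, 133, 129, 130, 134, 130, 132, 128, 130, 132, 132, 133, 132, 127, 110, 98, 104]
184 cols225+ [119, 161, 255, 247, 244, 244, 244, 244, 244, 244, 244, 244, 244, 244, 244, 244, 244, 244, 244, 243, 244, 252, 229, 75, 158, 255, 253, 227, 86, 102, 77, 70, 73, 74, 69, 67, 97, 180, 169, 168, 166, 170, 166, 163, 62, 64, 71, 72, 75, 71, 69, 70, 75, 73, 77, 75, 70, 75, 72, 73, 73, 76, 69, 69, 73, 73, 70, 73, 74, 76, 71, 71, 78, 112, 114, 130, 133, 125, 124, 135, 135, 131, 132, 133, 131, 133, 136, 131, 135, 131, 131, 132, 131, 132, 130, 129, 133, 129, 129, 135, 130, 122, 103, 97, 100]
```

```bash
python3 -m pendant '[{"tx":-0.02,"ty":0.05,"tz":0.2,"spin":0,"claw":0.7},{"tx":0,"ty":0,"tz":0.5,"spin":0,"claw":0.7},{"tx":0,"ty":0,"tz":0.7,"spin":0,"claw":0.7},{"tx":0,"ty":0,"tz":0.5,"spin":0,"claw":0.7},{"tx":0,"ty":0,"tz":0.3,"spin":0,"claw":0.7},{"tx":0,"ty":0,"tz":0,"spin":0,"claw":0.7},{"tx":0,"ty":0,"tz":0,"spin":0,"claw":0.7}]'
```

```text
time_s: 28.35
tool_pos: [0.5213, 0.2205, 0.1136]
tool_rot: [179.9, 0.1, 167.4]
force: [-0.4, -0.6, -1.6]
grip_width: 0.0371
grasp_force: 14.9
```

```bash
python3 -m pendant '[{"tx":0,"ty":0,"tz":0.15,"spin":0,"claw":0.7},{"tx":0,"ty":0,"tz":0.15,"spin":0,"claw":0.7},{"tx":0,"ty":0,"tz":0,"spin":0,"claw":0.7}]'; python3 -m pendant '[{"tx":0,"ty":0,"tz":0.2,"spin":0,"claw":0.7},{"tx":0,"ty":0,"tz":0.2,"spin":0,"claw":0.7},{"tx":0,"ty":0,"tz":0.07,"spin":0,"claw":0.7},{"tx":0,"ty":0,"tz":0,"spin":0,"claw":0.7}]'
```

```text
time_s: 28.72
tool_pos: [0.5198, 0.2202, 0.0967]
tool_rot: [-179.9, -0.1, 167.4]
force: [0.6, -0.3, -1.1]
grip_width: 0.0376
grasp_force: 14.9
time_s: 29.22
tool_pos: [0.5204, 0.2202, 0.0738]
tool_rot: [-180.0, -0.0, 167.4]
force: [-0.4, 0.1, -0.6]
grip_width: 0.037
grasp_force: 14.9
```

```bash
python3 -m pendant '[{"tx":0,"ty":0,"tz":0.01,"spin":0,"claw":0.5},{"tx":0,"ty":0,"tz":0,"spin":0,"claw":0.35},{"tx":0,"ty":0,"tz":0,"spin":0,"claw":0.3},{"tx":0,"ty":0,"tz":-0.3,"spin":0,"claw":0.3},{"tx":0,"ty":0,"tz":-0.7,"spin":0,"claw":0.3},{"tx":0,"ty":0,"tz":-0.9,"spin":0,"claw":0.3},{"tx":0,"ty":0,"tz":-0.7,"spin":0,"claw":0.3},{"tx":0,"ty":0,"tz":0,"spin":0,"claw":0.3},{"tx":0,"ty":0,"tz":0,"spin":0,"claw":0.3}]'
python3 - <<'E'
from h import *
o=env.get_obs(); w,i=snap('wrist','w7'); t=o['tool_pos']; print(t)
ey=np.array([.2185,.9758,0]);ex=np.array([.9758,-.2185,0]);B=np.array([.5205,.2198,0])
q=proj(i,[B+ex*a+ey*b+[0,0,.094] for a,b in((-.032,-.019),(-.032,.019),(.032,.019),(.032,-.019))]); print('pred top',q.round(0).tolist())
g=cv2.cvtColor(w,cv2.COLOR_RGB2GRAY); c=q.mean(0).astype(int); print(c)
print('col',g[120:290:2,c[0]].tolist()); print('row',g[c[1]-10,c[0]-60:c[0]+60:2].tolist())
E
```

```text
time_s: 30.35
tool_pos: [0.5202, 0.2203, 0.2037]
tool_rot: [180.0, 0.0, 167.4]
force: [-0.2, -0.2, 0.1]
grip_width: 0.0611
grasp_force: 0.0
[0.52020654 0.22031492 0.20373818]
pred top [[255.0, 182.0], [301.0, 182.0], [300.0, 253.0], [257.0, 253.0]]
[278 217]
col [190, 199, 93, 92, 95, 93, 97, 91, 98, 95, 96, 95, 92, 97, 92, 122, 127, 129, 119, 107, 126, 125, 62, 70, 81, 85, 99, 108, 97, 99, 100, 144, 131, 135, 132, 134, 131, 134, 132, 137, 56, 42, 102, 88, 60, 133, 43, 50, 108, 91, 42, 135, 67, 84, 53, 101, 58, 123, 252, 244, 244, 243, 243, 244, 240, 168, 117, 124, 123, 123, 122, 107, 111, 108, 105, 108, 111, 108, 109, 105, 108, 111, 111, 112, 112]
row [127, 255, 245, 146, 116, 255, 240, 240, 240, 239, 239, 239, 240, 239, 251, 95, 255, 226, 96, 60, 68, 108, 129, 113, 136, 134, 134, 135, 102, 46, 40, 131, 129, 128, 89, 89, 120, 121, 122, 87, 111, 102, 124, 122, 126, 126, 121, 120, 110, 251, 239, 238, 238, 239, 240, 217, 193, 188, 190, 190]
```

The top face lies at rows 182–250, as predicted for an upright carton at 94 mm height in the bay. Now the lock.

```bash
python3 -m pendant '[{"tx":-0.5,"ty":-0.6,"tz":0,"spin":0,"claw":0.3},{"tx":-0.7,"ty":-0.8,"tz":0,"spin":0,"claw":0.3},{"tx":-0.48,"ty":-0.66,"tz":0,"spin":0,"claw":0.3},{"tx":0,"ty":0,"tz":0.3,"spin":0,"claw":0.3},{"tx":0,"ty":0,"tz":0.6,"spin":0,"claw":0.3},{"tx":0,"ty":0,"tz":0.4,"spin":0,"claw":0.3},{"tx":0,"ty":0,"tz":0.12,"spin":0,"claw":0.3},{"tx":0,"ty":0,"tz":0,"spin":0,"claw":0.3}]'
python3 -m pendant '[{"tx":0,"ty":0,"tz":0,"spin":0,"claw":1},{"tx":0,"ty":0,"tz":0,"spin":0,"claw":1},{"tx":0,"ty":0,"tz":0,"spin":0,"claw":1},{"tx":0,"ty":0,"tz":0,"spin":0,"claw":1},{"tx":0,"ty":0,"tz":0,"spin":0,"claw":1},{"tx":0,"ty":0,"tz":0,"spin":0,"claw":1},{"tx":0,"ty":0,"tz":0,"spin":0,"claw":1}]' 15
```

```text
time_s: 31.4
tool_pos: [0.5794, 0.1021, 0.1319]
tool_rot: [-180.0, -0.1, 167.5]
force: [-0.0, 1.5, 0.4]
grip_width: 0.061
grasp_force: 0.0
time_s: 32.28
tool_pos: [0.58, 0.1016, 0.1326]
tool_rot: [180.0, -0.0, 167.4]
force: [-1.1, 0.3, 0.0]
grip_width: 0.0138
grasp_force: 15.0
```

```bash
python3 -m pendant '[{"tx":0,"ty":0.1,"tz":0,"spin":0,"claw":1},{"tx":0,"ty":0.3,"tz":0,"spin":0,"claw":1},{"tx":0,"ty":0.35,"tz":0,"spin":0,"claw":1},{"tx":0,"ty":0.35,"tz":0,"spin":0,"claw":1},{"tx":0,"ty":0.35,"tz":0,"spin":0,"claw":1},{"tx":0,"ty":0.3,"tz":0,"spin":0,"claw":1},{"tx":0,"ty":0.2,"tz":0,"spin":0,"claw":1},{"tx":0,"ty":0,"tz":0,"spin":0,"claw":1}]'
python3 -m pendant '[{"tx":0,"ty":0.08,"tz":0,"spin":0,"claw":1},{"tx":0,"ty":0,"tz":0,"spin":0,"claw":1}]'; python3 -m pendant '[{"tx":0,"ty":0.08,"tz":0,"spin":0,"claw":1},{"tx":0,"ty":0,"tz":0,"spin":0,"claw":1}]'
```

```text
time_s: 33.28
tool_pos: [0.6023, 0.1985, 0.1327]
tool_rot: [179.9, 0.1, 167.5]
force: [6.2, -0.5, -3.5]
grip_width: 0.0139
grasp_force: 15.0
time_s: 33.52
tool_pos: [0.6025, 0.1989, 0.1326]
tool_rot: [-179.9, 0.0, 167.4]
force: [2.0, -4.3, 0.7]
grip_width: 0.0139
grasp_force: 15.0
time_s: 33.78
tool_pos: [0.6026, 0.1991, 0.1326]
tool_rot: [-179.6, -0.1, 167.2]
force: [-0.8, -9.9, 3.7]
grip_width: 0.014
grasp_force: 15.0
```

```bash
python3 -m pendant '[{"tx":0,"ty":0,"tz":0,"spin":0,"claw":0.8},{"tx":0,"ty":0,"tz":0,"spin":0,"claw":0.5},{"tx":0,"ty":-0.05,"tz":0,"spin":0,"claw":0.3},{"tx":0,"ty":0,"tz":0,"spin":0,"claw":0.3},{"tx":0,"ty":0,"tz":-0.4,"spin":0,"claw":0.3},{"tx":0,"ty":0,"tz":-0.9,"spin":0,"claw":0.3},{"tx":0,"ty":0,"tz":-0.9,"spin":0,"claw":0.3},{"tx":0.5,"ty":0,"tz":-0.3,"spin":0,"claw":0.3},{"tx":0,"ty":0,"tz":0,"spin":0,"claw":0.3},{"tx":0,"ty":0,"tz":0,"spin":0,"claw":0.3}]'
python3 - <<'E'
from h import *
env.get_obs(); w,i=snap('wrist','w8'); 
ey=np.array([.2185,.9758,0]);P=np.array([.5714,.0668,0])
b=blob(w,(105,120,60),(125,255,255)); ys,xs=np.nonzero(b); print(len(xs))
g=blob(w,(50,60,30),(85,255,255),(300,180,450,300)); M=cv2.moments(g,True); G=onz(i,M['m10']/M['m00'],M['m01']/M['m00'],.1065)
q=proj(i,[P+ey*(.1365)+[0,0,.124], P+ey*.1365-.06*np.array([.9758,-.2185,0])+[0,0,.108]]); print(q,G)
for r in (int(q[1][1]),int(q[1][1])+20):
    x=np.flatnonzero(b[r,:]); x=x[abs(x-q[1][0])<40]; print(r,x[0],x[-1],[round(float((onz(i,u,r,.108)-P)@ey),4) for u in (x[0],x[-1]+1)])
# bystanders unchanged
for n in('s','d'):
    nm={'s':'scene','d':'side'}[n]; a=cv2.imread(f'pics/{n}0.png').astype(int); c,_=snap(nm,n+'9'); c=c[:,:,::-1].astype(int)
    for k,(x,y) in (dict(mug=(392,262),shaker=(355,225),glass=(198,228),decoy=(269,269)) if n=='s' else dict(mug=(222,207),shaker=(220,222),glass=(377,270),decoy=(325,227))).items():
        print(n,k,round(float(abs(a-c)[y-14:y+14,x-14:x+14].mean()),1))
E
```

```text
time_s: 35.02
tool_pos: [0.5782, 0.2076, 0.2577]
tool_rot: [180.0, 0.0, 167.5]
force: [0.2, -0.8, 0.4]
grip_width: 0.0612
grasp_force: 0.0
5037
[[276.33489197 234.7448934 ]
 [276.38526132 169.24162969]] [0.61824008 0.24440919 0.1065    ]
169 265 288 [0.1257, 0.1484]
189 265 288 [0.1255, 0.1486]
s mug 4.7
s shaker 7.9
s glass 8.2
s decoy 6.1
d mug 8.4
d shaker 10.3
d glass 11.4
d decoy 6.7
```

```bash
python3 -c "
from cell import env
print(env.sign_off())"
```

```text
the job is handed in; nothing more can be done
None
```

The job is handed in after about 35 s: I slid the lock open to the red stop, stood the carton up and let go, put it upright in the bay and let go, and slid the lock home to the green stop. I never moved the mug, shaker, glass or turquoise box.

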